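# Lift a spacer out of a deep pocket with sprung tongs and nest it

### The arm

A 6-joint arm with a two-finger parallel gripper is mounted at the origin on a cart in front of the work surface, level with it; the furniture and walls round the work are solid. World frame = base frame: x ahead of the robot, y to its left, z up, the work surface at z = 0. Lengths are in m, angles in degrees, forces in N, time in s.
With the tool pointing down it reaches from about 0.4 to 0.825 m from the base axis. Payload 7 kg.
Tool frame: the origin (TCP) lies between the finger pads; the fingertips stand 19 mm ahead of it and the grasp point (between the pads) is the TCP; x points along the fingers, y is the direction in which the jaws open and shut, and the axes are right-handed (so a half turn about x gives the same grasp; the last joint's range is limited). The gripper opens to 88 mm and grips with 3 to 60 N. Pads are 19 mm wide; open, the fingers measure 130 mm over their backs; the gripper's body (78 mm by 193 mm) begins 47 mm behind the grasp point.
Start: joints at [84.46, 20.546, 0.682, 0, -70.136, -16.507], TCP at [0.253, 0.626, 0.246] pointing down, gripper open.
Joint ranges: [-176.03, 176.03], [-82.01, 121.73], [-58.28, 71.71], [-173.87, 95.51], [-174.79, -0.11], [-173.66, 173.66]. Speed limits (degrees/s): [136.94, 136.94, 172.46, 180, 180, 180].

### API

Orientations are given as [roll, pitch, yaw] about the fixed x, y, z axes, in that order (R = Rz(yaw) Ry(pitch) Rx(roll)).
In Python, from plant import * gives the robot as it stands.
- The arm moves only by the tool step_arm, never from a script. Its argument "steps" is a list of rows, each a list of 2 entries, a list of its own where there are three numbers: the shift along the tool's x, y, z in units of 0.02 m (1.0 is 0.02 m), then the turn about the tool's x in units of 6 degrees (1.0 is 6 degrees). A call has 1 to 20 rows; each row shifts and turns the commanded pose from where the row before left it, along the tool's axes as they then stand; what a row does not reach is not made up. A row lasts 1/12 s, in which the tool goes at most 41.7 mm and 7.16 degrees, less where a joint would pass 70% of its speed; a pose out of reach is approached as far as the arm can. A call with a number of a shift or a turn outside -1 to 1 is refused whole. A call with a gripper value outside its range is refused whole. "fingers" is the closure, from 0 (fully open) to 1 (shut), set as the call begins (left out, the last holds). The fingers move at their own pace and stop on an object; "grip_force" is the grip in N (left out, the last holds). Time passes only in rows, so rows that do not move let the fingers close. It gives the time, the measured TCP pose, the force and the opening at its end, in the units of the state.
- get_state(): the state, without advancing time (a new reading comes with each control period).
- capture(name): name is "scene" or "side" or "wrist"; returns the picture (384x512x3 uint8, blue, green, red); there is no depth.
- camera_model(name): a dict with "intrinsics" (3x3 intrinsics, pixels), "dist_coeffs" ([k1, k2, p1, p2, k3] as OpenCV has them; the pictures are not rectified), "rvec" (rotation vector, rad) and "tvec" (3), from world to camera coordinates, as OpenCV has them. Camera axes: x right, y down, z forward; pixel columns grow to the right and rows downward; lengths in m; the calibration is good to about 2 mm. A picture is of the moment at which its call begins: read the wrist's pose just before it. camera_model takes no time and is no camera call; for the wrist camera it gives the pose at the moment of the call.
- close_job(): hands the job in, once; it reports no verdict.
The state is a dict: "time_s": time; "joints": joint angles; "qd": joint speeds; "joint_torque": joint torques, N m; "tcp_pos": TCP position; "eef_rot": TCP orientation; "contact_force": force on the tool from outside, world axes, zero at the start; "moment": the same for the moment, N m; "gripper_width": finger opening in m.
Only numpy, scipy, OpenCV 4.12 (cv2) and the standard library are available. Lean on these libraries where they do the work, as an engineer would, in place of code of your own. Each camera call takes 0.05 s, during which the arm holds its last target.

### The job

The sprung tongs stand in the deep pocket of the tall block with their open jaws astride a brass spacer at the bottom. Squeeze the tongs shut on the spacer, lift it out, and lower it all the way down onto the floor of the one low nest that is empty before you let go. Leave the spacer standing upright there, with the released tongs standing upright in the same nest around it.

Things in the scene. Friction and masses are not known exactly. Their poses are not given: they have to be found in the camera images.
- tongs: Upright loose steel tongs, 144 mm tall, 80 g, standing in the tall block's deep pocket. Origin: midway between the jaws, level with the feet (jaw undersides); z up, arms close along y (half turn is alike). Arms hinge 134 mm up under a 20 (x) x 40 mm bridge. Flat jaws 26 mm wide in x, 24 high, 4 thick; open: 30 mm apart inside, 38 outside. Let go, they spring open and stand on their feet.
- tongs_grip (a point): Point on the tongs midway between the grip plates, 95 mm above the feet, axes as the tongs. The dark ribbed plates on the arms' outsides are 24 mm wide (x), 30 high, 46 mm over the outside (y) when open. Springs yield from 3 N; at 6 N and 42 mm the jaws are shut on the spacer (empty they stop at 40 mm). Squeeze with 15 to 30 N, closing all the way, and keep it up to hold the spacer.
- spacer: Round brass spacer, 18 mm diameter and height, 25 g, loose, between the open jaws on the pocket floor. Origin: underside centre; z up. The fixed tall block round it is 60 (x) x 76 (y) x 62 mm high, pocket 44 x 60 mm, floor 8 mm above the worktop. Things round it are under 70 mm (one bottle 98), but the fixture on the right (y < 0.04) is tall: rise to 0.4 m before crossing it.
- nest: The empty one of three low aluminium nests in a row left (+y) of the tall block (the other two each hold a spacer). Fixed, 60 (x) x 76 (y) x 32 mm high; one open pocket 44 (x) x 60 (y) mm, 24 mm deep, floor 8 mm above the worktop. Origin: centre of its underside; z up. Bring the tongs in with their y line along the nest's y.
There are look-alikes about, which are no part of the job. Of the things shaped like the tongs, the steel one is meant.

How it is judged:
By the outcome, as a careful person would: the job done as asked, in the order asked, and still so for the second after the job is handed in, with the robot touching nothing.
It also fails if it takes over 46 s, if anything falls off the work surface, if the arm or the gripper's body presses on something with over 40 N, if the wrist force passes 120 N, or if a joint passes its speed limit or range.

## Working session

There is one attempt and no reset: what is moved stays moved. The work goes in short steps, Python scripts to look and compute and a tool call to move; the robot and the scene stay as the last step left them, time stands still between calls to the robot, and variables do not carry over. Pictures are saved under pics/ and viewed, and the job is handed in when it is done.

Besides the shell and the picture viewer there is one more tool, called after "Request:" as name([rows], argument=value, ...), one row to a line, values as JSON. step_arm: Moves the arm, as the interface text tells. Its arguments: {"type":"object","properties":{"steps":{"type":"array","items":{"type":"array"}},"fingers":{"type":"number"},"grip_force":{"type":"number"}},"required":["steps"]}

```bash
mkdir -p pics; ls
python3 - <<'E'
from plant import *
import cv2
s=get_state();print({k:s[k] for k in('time_s','tcp_pos','eef_rot','gripper_width','contact_force')})
for n in("scene","side","wrist"):
    cv2.imwrite(f"pics/{n}0.png",capture(n)); 
    import numpy as np
    m=camera_model(n);R=cv2.Rodrigues(np.array(m['rvec']))[0];print(n,-R.T@np.array(m['tvec']).ravel(),R[2],m['intrinsics'][0][0])
E
```

```text
pics
{'time_s': 0.0, 'tcp_pos': array([0.25322956, 0.62522589, 0.24463345]), 'eef_rot': array([  94.47815797,   89.90679205, -107.57797925]), 'gripper_width': 0.08770376185746895, 'contact_force': array([-0.11670044, -0.63104169, -0.01328471])}
scene [-0.21190407  0.22780481  0.48102344] [ 0.89086879 -0.06174141 -0.45004532] 464.55202606935273
side [0.51899889 0.94173507 0.46133519] [ 0.05618269 -0.88516055 -0.46188128] 417.32025889240157
wrist [0.32023726 0.59872883 0.38361834] [-0.25018754  0.10012872 -0.96300594] 319.28655586359815
```

View pics/scene0.png

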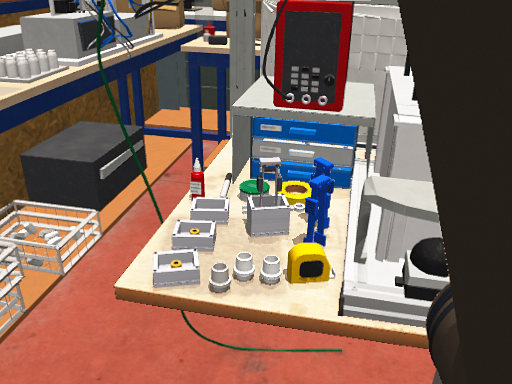

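View pics/side0.png

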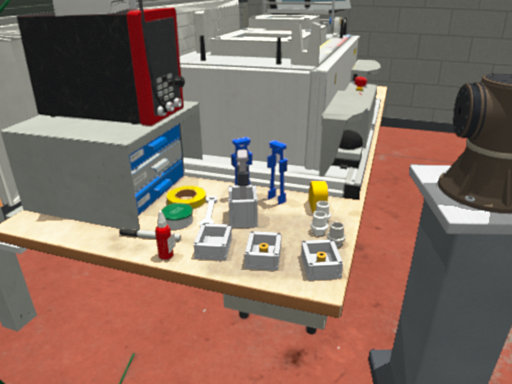

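View pics/wrist0.png

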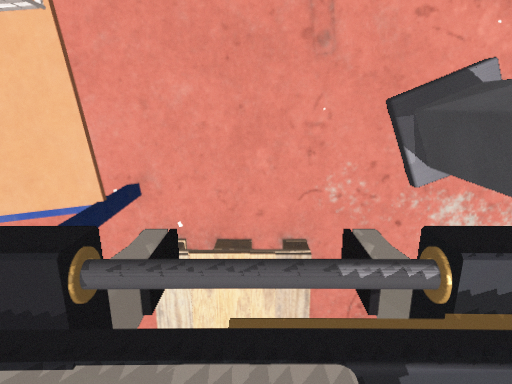

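The tong-shaped things in the scene view are a grey steel one in the tall block at about (269,190) and two blue ones at about (320,170) and (315,215). The steel one fits. The nests are at (210,210), which looks empty, (194,234) and (176,268). I'll enlarge to confirm.

Run:
```python
import cv2,numpy as np
a=cv2.imread("pics/scene0.png")[145:295,140:340];b=cv2.imread("pics/side0.png")[130:285,190:350]
cv2.imwrite("pics/c1.png",cv2.resize(a,None,fx=4,fy=4,interpolation=2));cv2.imwrite("pics/c2.png",cv2.resize(b,None,fx=3.8,fy=3.8,interpolation=2))
```

```text
(no output)
```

View pics/c1.png

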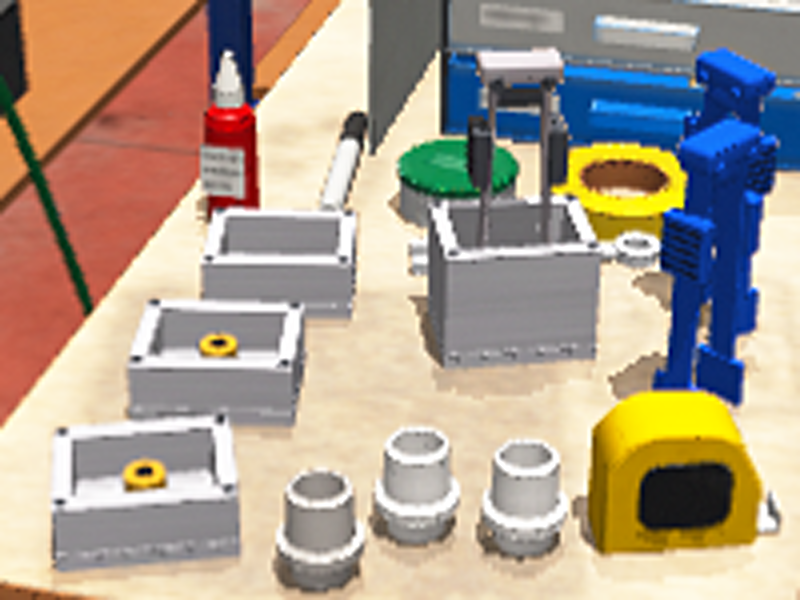

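View pics/c2.png

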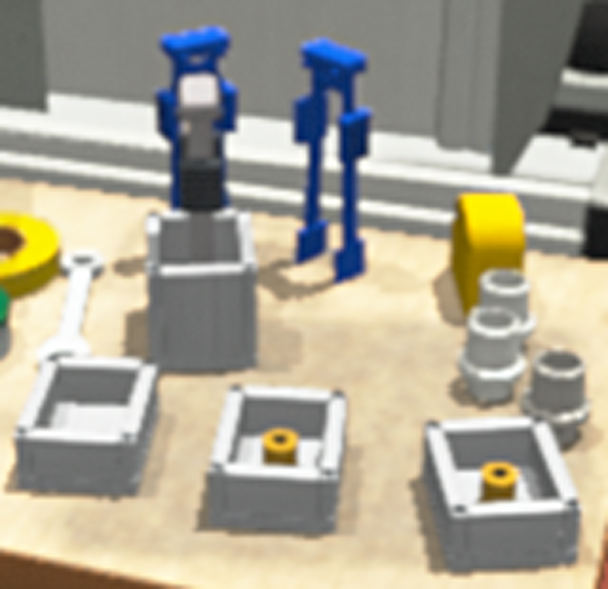

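Run:
```python
import cv2,numpy as np
A=cv2.imread("pics/scene0.png");B=cv2.imread("pics/side0.png")
def cr(im,x,y,w,h,f=9): return cv2.resize(im[y:y+h,x:x+w],None,fx=f,fy=f,interpolation=2)
cv2.imwrite("pics/d1.png",cr(A,240,152,66,90,6.6))
cv2.imwrite("pics/d2.png",cr(B,220,140,46,92,6.5))
```

```text
(no output)
```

View pics/d1.png

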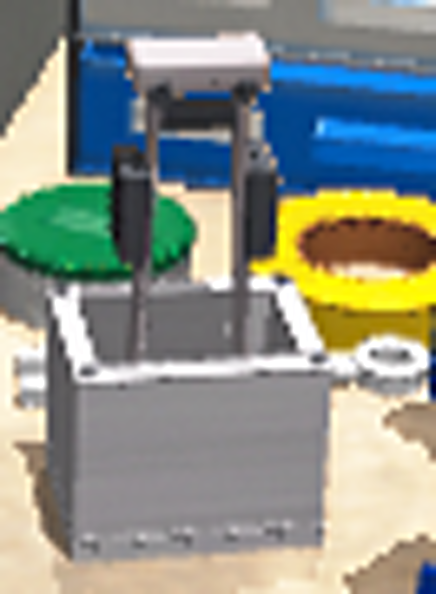

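View pics/d2.png

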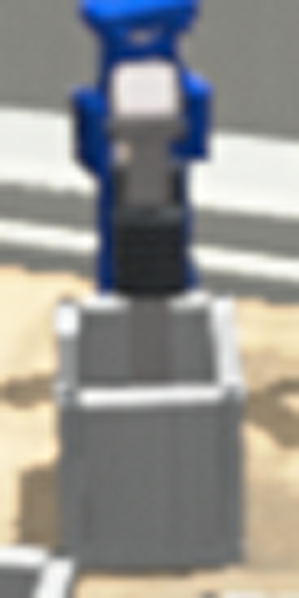

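```bash
cat > fit.py <<'E'
import cv2,numpy as np
from scipy.optimize import least_squares
from plant import *
M={n:camera_model(n) for n in("scene","side")}
def proj(n,P,m=None):
    m=m or M[n]
    return cv2.projectPoints(np.array(P,float).reshape(-1,1,3),np.array(m['rvec'],float),np.array(m['tvec'],float),np.array(m['intrinsics'],float),np.array(m['dist_coeffs'],float))[0].reshape(-1,2)
def unc(p,f,x0,y0): return (np.array(p,float)+.5)/f-.5+[x0,y0]
def fit(obs,x0):
    # obs: list of (cam, local pt, pixel)
    def res(q):
        c,s=np.cos(q[2]),np.sin(q[2])
        out=[]
        for n in set(o[0] for o in obs):
            L=np.array([o[1] for o in obs if o[0]==n]);U=np.array([o[2] for o in obs if o[0]==n])
            W=np.c_[q[0]+c*L[:,0]-s*L[:,1],q[1]+s*L[:,0]+c*L[:,1],L[:,2]]
            out.append((proj(n,W)-U).ravel())
        return np.concatenate(out)
    r=least_squares(res,x0,loss='soft_l1')
    return r.x,res(r.x)
E
python3 - <<'E'
from fit import *
def box(h,hx,hy,sc,si,scb,sib,fs,ff,zb=0):
    o=[]
    nm={'scene':[(-hx,hy),(-hx,-hy),(hx,hy),(hx,-hy)],'side':[(hx,hy),(-hx,hy),(hx,-hy),(-hx,-hy)]}
    for n,t,b,f in(('scene',sc,scb,fs),('side',si,sib,ff)):
        for i,p in enumerate(t): o.append((n,(*nm[n][i],h),unc(p,*f)))
        for i,p in enumerate(b): o.append((n,(*nm[n][i],zb),unc(p,*f)))
    return o
F1=(4,140,145);F2=(3.8,190,130);G1=(6.6,240,152);G2=(6.5,220,140)
def show(t,o):
    for cams in(('scene','side'),('scene',),('side',)):
        x,r=fit([k for k in o if k[0] in cams],[.6,.3,0]);print(t,cams,x[:2].round(4),np.degrees(x[2]).round(2),np.abs(r).mean().round(2),np.abs(r).max().round(2))
show('nest',box(.032,.03,.038,[(203,262),(354,262),(222,210),(352,210)],[(20,437),(140,440),(45,361),(158,364)],[(203,302),(352,316)],[(18,485),(137,493)],F1,F2))
show('block',box(.062,.03,.038,[(442,255),(600,250),(430,203),(578,195)],[(148,270),(254,270),(148,214),(250,214)],[(440,365),(596,358)],[(148,362),(254,367)],F1,F2))
show('block2',box(.062,.03,.038,[(72,378),(328,362),(48,290),(292,280)],[(60,398),(243,396),(60,300),(238,298)],[(72,556),(325,545)],[(62,560),(243,565)],G1,G2))
show('bridge',box(.152,.01,.02,[(142,72),(268,66),(128,40),(262,33)],[(113,114),(178,112),(113,66),(172,64)],[],[],G1,G2))
E
```

```text
nest ('scene', 'side') [0.64  0.275] -1.57 0.86 3.15
nest ('scene',) [0.6389 0.2743] -2.88 0.89 3.21
nest ('side',) [0.6403 0.2752] -1.16 0.74 1.63
block ('scene', 'side') [0.5933 0.1591] 4.26 0.65 2.53
block ('scene',) [0.591  0.1594] 4.17 0.36 1.09
block ('side',) [0.5942 0.1571] 4.7 0.71 2.09
block2 ('scene', 'side') [0.5927 0.159 ] 4.96 0.56 1.78
block2 ('scene',) [0.5908 0.1595] 5.48 0.48 1.26
block2 ('side',) [0.5932 0.1574] 4.69 0.49 1.32
bridge ('scene', 'side') [0.5921 0.1585] 6.09 0.9 2.49
bridge ('scene',) [0.5823 0.1586] 7.54 0.57 1.63
bridge ('side',) [0.5927 0.1607] 6.26 0.12 0.34
```

```bash
cat >> fit.py <<'E'
def ray(n,uv,z,m=None):
    m=m or M[n]
    R=cv2.Rodrigues(np.array(m['rvec'],float))[0];t=np.array(m['tvec'],float).ravel()
    u=cv2.undistortPoints(np.array([[uv]],float),np.array(m['intrinsics'],float),np.array(m['dist_coeffs'],float)).ravel()
    c=-R.T@t;d=R.T@np.array([u[0],u[1],1.]);return c+d*(z-c[2])/d[2]
def goto(pos,jawyaw):
    """units along tool axes, and turn"""
    from scipy.spatial.transform import Rotation as Ro
    s=get_state();R=Ro.from_euler('xyz',s['eef_rot'],degrees=True).as_matrix()
    jy=np.degrees(np.arctan2(R[1,1],R[0,1]))
    # turn about tool x(down) by +a rotates jaw yaw by -a
    a=(jy-(90+jawyaw)+90)%180-90
    d=R.T@(np.array(pos)-s['tcp_pos'])
    print('t',round(s['time_s'],2),'tcp',s['tcp_pos'].round(4),'jawyaw',round((jy+90)%180-180 if False else (jy-90+90)%180-90,2),'toolx',R[:,0].round(3),'tooly',R[:,1].round(3),'toolz',R[:,2].round(3))
    print('shift units',(d/.02).round(2),'turn units',round(a/6,2),'j6',s['joints'].round(1),'w',round(s['gripper_width'],4),'F',s['contact_force'].round(1))
E
python3 - <<'E'
from fit import *
F1=(4,140,145);F2=(3.8,190,130)
for p in[(660,385),(735,398),(750,330)]:print('blue foot scene',ray('scene',unc(p,*F1),0))
for p in[(310,258),(350,277)]:print('blue foot side',ray('side',unc(p,*F2),0))
for p in[(215,40),(197,30)]:print('blue far top side',ray('side',unc(p,*F2),.144))
for p in[(735,70),(735,140)]:print('blue tops scene',ray('scene',unc(p,*F1),.144))
for n,p in(('scene',(197,197)),('side',(165,257))):print('bottle',ray(n,p,0))
goto([.592,.159,.25],5.5)
E
```

```text
blue foot scene [0.54033405 0.0899489  0.        ]
blue foot scene [0.52801316 0.05550101 0.        ]
blue foot scene [0.59099854 0.03662859 0.        ]
blue foot side [0.53420539 0.059928   0.        ]
blue foot side [0.509144  0.0840002 0.       ]
blue far top side [0.59136906 0.06151096 0.144     ]
blue far top side [0.60345433 0.04437963 0.144     ]
blue tops scene [0.58895099 0.05690221 0.144     ]
blue tops scene [0.51079575 0.07082822 0.144     ]
bottle [7.28473431e-01 3.08702708e-01 5.55111512e-17]
bottle [0.72866533 0.31053497 0.        ]
t 0.15 tcp [0.2533 0.6253 0.2448] jawyaw -22.05 toolx [-0.    -0.001 -1.   ] tooly [-0.375 -0.927  0.001] toolz [-0.927  0.375 -0.   ]
shift units [ -0.24  15.25 -24.45] turn units -4.59 j6 [ 84.5  20.6   0.6  -0.  -70.1 -16.5] w 0.0878 F [-0.5  0.6  0.7]
```

Run:
```python
from fit import *
goto([.5,.2,.30],5.5)
```

```text
t 0.15 tcp [0.2533 0.6253 0.2448] jawyaw -22.05 toolx [-0.    -0.001 -1.   ] tooly [-0.375 -0.927  0.001] toolz [-0.927  0.375 -0.   ]
shift units [ -2.74  15.08 -19.42] turn units -4.59 j6 [ 84.5  20.6   0.6  -0.  -70.1 -16.5] w 0.0878 F [-0.5  0.6  0.7]
```

Request:
step_arm([
  [[-0.14,0.75,-0.97],0],
  [[-0.14,0.75,-0.97],0],
  [[-0.14,0.75,-0.97],0],
  [[-0.14,0.75,-0.97],0],
  [[-0.14,0.75,-0.97],0],
  [[-0.14,0.75,-0.97],0],
  [[-0.14,0.75,-0.97],0],
  [[-0.14,0.75,-0.97],0],
  [[-0.14,0.75,-0.97],0],
  [[-0.14,0.75,-0.97],0],
  [[-0.14,0.75,-0.97],0],
  [[-0.14,0.75,-0.97],0],
  [[-0.14,0.75,-0.97],0],
  [[-0.14,0.75,-0.97],0],
  [[-0.14,0.75,-0.97],0],
  [[-0.14,0.75,-0.97],0],
  [[-0.14,0.75,-0.97],0],
  [[-0.14,0.75,-0.97],0],
  [[-0.14,0.75,-0.97],0],
  [[-0.14,0.75,-0.97],0],
], fingers=0.25)

```text
time_s: 1.82
tcp_pos: [0.5007, 0.2007, 0.3016]
eef_rot: [26.1, 90.0, -175.9]
contact_force: [0.1, 0.3, -0.3]
gripper_width: 0.0655
```

Request:
step_arm([
  [[0,0,0],-0.92],
  [[0,0,0],-0.92],
  [[0,0,0],-0.92],
  [[0,0,0],-0.92],
  [[0,0,0],-0.91],
  [[0,0,0],0],
  [[0,0,0],0],
])

```text
time_s: 2.4
tcp_pos: [0.5003, 0.2018, 0.3014]
eef_rot: [16.3, 90.0, -158.4]
contact_force: [0.3, 0.3, -0.4]
gripper_width: 0.0651
```

Run:
```python
from fit import *
import json
goto([.5,.2,.30],5.5)
m=camera_model('wrist');im=capture('wrist');cv2.imwrite('pics/w1.png',im)
json.dump({k:np.array(v).tolist() for k,v in m.items()},open('w1.json','w'))
cv2.imwrite('pics/w1b.png',cv2.resize(im[0:230,100:420],None,fx=2.5,fy=2.5,interpolation=2))
```

```text
t 2.4 tcp [0.5003 0.2018 0.3014] jawyaw 5.32 toolx [-0. -0. -1.] tooly [ 0.093 -0.996  0.   ] toolz [-0.996 -0.093  0.   ]
shift units [0.07 0.09 0.02] turn units -0.03 j6 [ 42.8   5.9 -11.3  -0.  -72.9  52.5] w 0.0651 F [ 0.3  0.3 -0.4]
```

View pics/w1b.png

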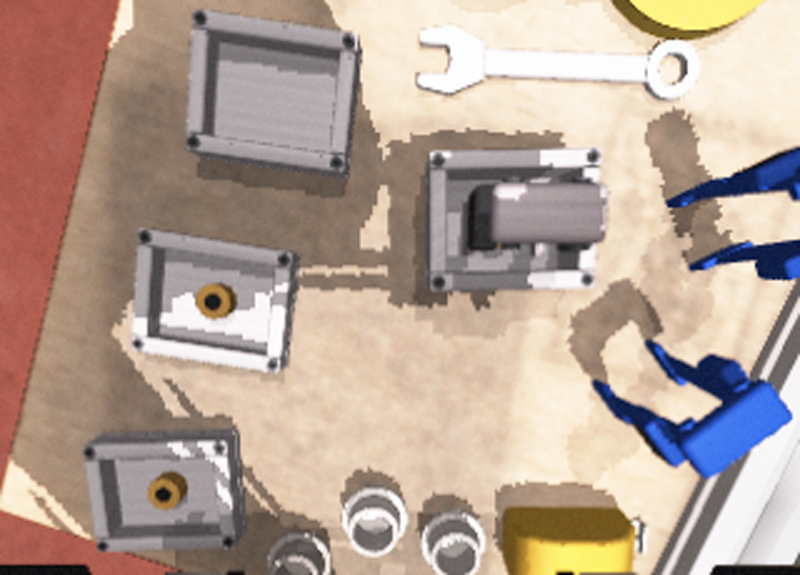

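The wrist picture shows the far nest (crop 270,95) empty and the other two nests holding spacers. The steel tongs' bridge is at (540,215) over the tall block. I'll enlarge it to measure.

Run:
```python
import cv2
im=cv2.imread('pics/w1.png')
cv2.imwrite('pics/w1n.png',cv2.resize(im[0:76,170:248],None,fx=7.5,fy=7.5,interpolation=2))
cv2.imwrite('pics/w1t.png',cv2.resize(im[54:122,266:346],None,fx=8,fy=8,interpolation=2))
```

```text
(no output)
```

View pics/w1n.png

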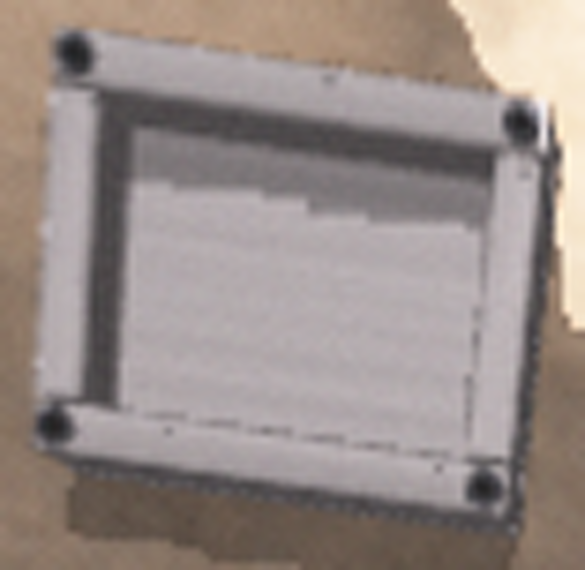

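View pics/w1t.png

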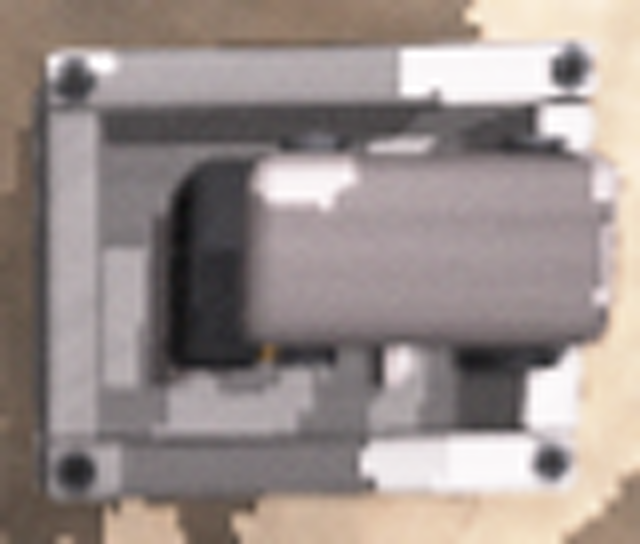

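```bash
cat >> fit.py <<'E'
def wfit(tag,m,f,groups,x0=(.6,.2,0)):
    M['w']=m
    o=[]
    for hx,hy,z,pts in groups:
        L=[(hx,hy),(hx,-hy),(-hx,-hy),(-hx,hy)]
        o+=[('w',(*L[i],z),unc(p,*f)) for i,p in enumerate(pts) if p]
    x,r=fit(o,x0);print(tag,x[:2].round(4),np.degrees(x[2]).round(2),'res',np.abs(r).mean().round(2),np.abs(r).max().round(2));return x
E
python3 - <<'E'
from fit import *
import json
m=json.load(open('w1.json'))
Fn=(7.5,170,0);Ft=(8,266,54)
no=(.03,.038,.032,[(52,30),(550,102),(512,508),(35,455)]);ni=(.022,.03,.032,[(97,90),(500,148),(470,460),(82,405)])
wfit('nest',m,Fn,[no,ni]);wfit('nest o',m,Fn,[no]);wfit('nest i',m,Fn,[ni])
bo=(.03,.038,.062,[(47,50),(600,42),(578,490),(47,495)])
wfit('block',m,Ft,[bo])
wfit('bridge',m,Ft,[(.01,.02,.152,[(255,152),(612,155),(605,342),(245,342)])])
E
```

```text
nest [0.6416 0.2757] -1.68 res 0.42 1.45
nest o [0.6415 0.2757] -1.47 res 0.47 1.45
nest i [0.6417 0.2757] -2.01 res 0.32 0.62
block [0.5946 0.1597] 5.95 res 0.25 0.54
bridge [0.5929 0.1599] 4.83 res 0.87 1.68
```

Run:
```python
from fit import *
goto([.593,.1595,.20],5.5)
```

```text
t 2.45 tcp [0.5003 0.2019 0.3014] jawyaw 5.3 toolx [-0. -0. -1.] tooly [ 0.092 -0.996  0.   ] toolz [-0.996 -0.092  0.   ]
shift units [ 5.07  2.54 -4.42] turn units -0.03 j6 [ 42.8   5.9 -11.3  -0.  -72.9  52.5] w 0.0658 F [-0.8  0.3 -0.1]
```

Request:
step_arm([
  [[0,0.42,-0.74],0],
  [[0,0.42,-0.74],0],
  [[0,0.42,-0.74],0],
  [[0,0.42,-0.74],0],
  [[0,0.43,-0.73],0],
  [[0,0.43,-0.73],0],
  [[0.8,0,0],0],
  [[0.8,0,0],0],
  [[0.8,0,0],0],
  [[0.8,0,0],0],
  [[0.8,0,0],0],
  [[0.8,0,0],0],
  [[0.27,0,0],0],
  [[0,0,0],0],
  [[0,0,0],0],
  [[0,0,0],0],
])

```text
time_s: 3.78
tcp_pos: [0.5939, 0.1601, 0.2013]
eef_rot: [-166.6, 89.9, 18.9]
contact_force: [-0.2, -0.1, 0.4]
gripper_width: 0.0659
```

Run:
```python
from fit import *
goto([.593,.1595,.110],5.5)
im=capture('scene')
a=cv2.resize(im[130:250,220:350],None,fx=3.5,fy=3.5,interpolation=2)
im=capture('side')
b=cv2.resize(im[100:220,190:290],None,fx=3.5,fy=3.5,interpolation=2)
cv2.imwrite('pics/ap.png',np.hstack([a,b]))
```

```text
t 3.78 tcp [0.5939 0.1601 0.2013] jawyaw 5.47 toolx [ 0.002  0.001 -1.   ] tooly [ 0.095 -0.995 -0.   ] toolz [-0.995 -0.095 -0.002]
shift units [4.57 0.03 0.05] turn units -0.01 j6 [ 33.3  16.7 -10.9   0.  -62.3  62.2] w 0.0659 F [-0.2 -0.1  0.4]
```

View pics/ap.png

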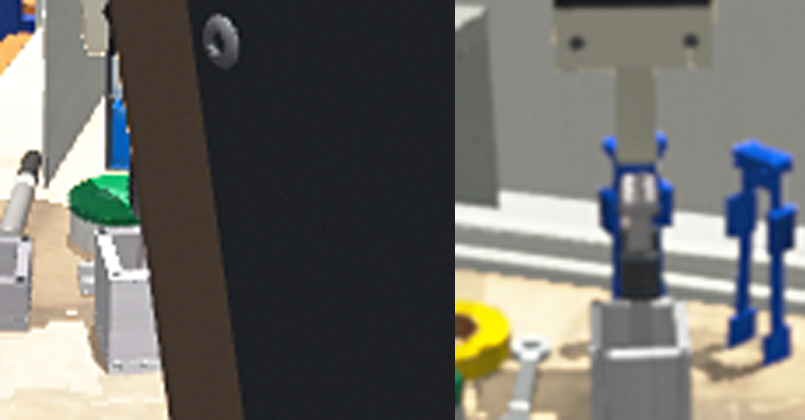

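Request:
step_arm([
  [[0.6,0,0],0],
  [[0.6,0,0],0],
  [[0.6,0,0],0],
  [[0.6,0,0],0],
  [[0.6,0,0],0],
  [[0.5,0,0],0],
  [[0.4,0,0],0],
  [[0.3,0,0],0],
  [[0.2,0,0],0],
  [[0.1,0,0],0],
  [[0,0,0],0],
  [[0,0,0],0],
  [[0,0,0],0],
])

```text
time_s: 4.97
tcp_pos: [0.5936, 0.1599, 0.1107]
eef_rot: [-161.5, 90.0, 24.0]
contact_force: [-0.6, 0.7, 0.2]
gripper_width: 0.0655
```

Run:
```python
from fit import *
goto([.593,.1595,.110],5.5)
im=capture('side')
b=cv2.resize(im[100:220,190:290],None,fx=5,fy=5,interpolation=2)
cv2.imwrite('pics/ap2.png',b)
```

```text
t 4.97 tcp [0.5936 0.1599 0.1107] jawyaw 5.5 toolx [ 0.001  0.    -1.   ] tooly [ 0.096 -0.995 -0.   ] toolz [-0.995 -0.096 -0.001]
shift units [0.03 0.02 0.03] turn units -0.0 j6 [ 33.3  21.5 -17.    0.  -51.4  62.2] w 0.0655 F [-0.6  0.7  0.2]
```

View pics/ap2.png

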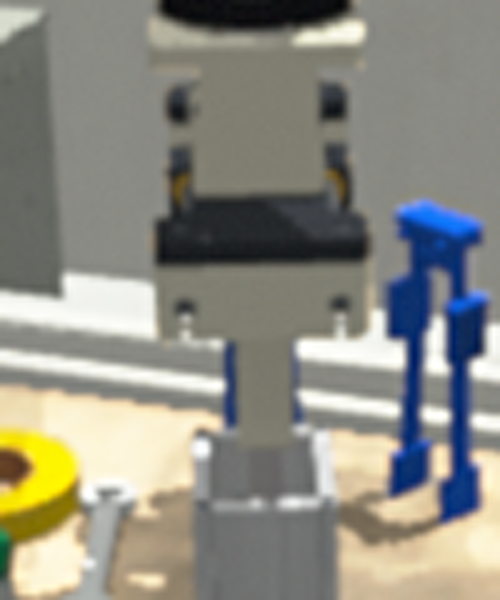

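The fingers straddle the tongs (finger at crop (265,395)) and I see no contact force. Squeezing now.

Request:
step_arm([
  [[0,0,0],0],
  [[0,0,0],0],
  [[0,0,0],0],
  [[0,0,0],0],
  [[0,0,0],0],
  [[0,0,0],0],
  [[0,0,0],0],
  [[0,0,0],0],
  [[0,0,0],0],
  [[0,0,0],0],
  [[0,0,0],0],
  [[0,0,0],0],
], fingers=1, grip_force=24)

```text
time_s: 6.02
tcp_pos: [0.5933, 0.1598, 0.1102]
eef_rot: [115.4, 90.0, -59.1]
contact_force: [-1.1, -0.5, 0.5]
gripper_width: 0.0422
```

The opening is 42.2 mm, which means the jaws are shut on the spacer. Lifting.

Request:
step_arm([
  [[-0.1,0,0],0],
  [[-0.2,0,0],0],
  [[-0.3,0,0],0],
  [[-0.4,0,0],0],
  [[-0.4,0,0],0],
  [[-0.4,0,0],0],
  [[-0.4,0,0],0],
  [[-0.4,0,0],0],
  [[-0.4,0,0],0],
  [[-0.4,0,0],0],
  [[-0.4,0,0],0],
  [[-0.4,0,0],0],
  [[-0.4,0,0],0],
  [[-0.3,0,0],0],
  [[-0.2,0,0],0],
  [[-0.1,0,0],0],
  [[0,0,0],0],
  [[0,0,0],0],
])

```text
time_s: 7.52
tcp_pos: [0.5931, 0.1598, 0.2139]
eef_rot: [1.9, 90.0, -172.6]
contact_force: [0.5, -0.1, -0.9]
gripper_width: 0.0428
```

Run:
```python
from fit import *
goto([.641,.2755,.212],-1.7)
im=capture('side')
b=cv2.resize(im[100:240,190:290],None,fx=4.2,fy=4.2,interpolation=2)
cv2.imwrite('pics/l1.png',b)
```

```text
t 7.52 tcp [0.5931 0.1598 0.2139] jawyaw 5.49 toolx [-0. -0. -1.] tooly [ 0.096 -0.995  0.   ] toolz [-0.995 -0.096  0.   ]
shift units [ 0.09 -5.53 -2.94] turn units 1.2 j6 [ 33.3  16.1  -9.9  -0.  -64.   62.2] w 0.0428 F [ 0.5 -0.1 -0.9]
```

View pics/l1.png

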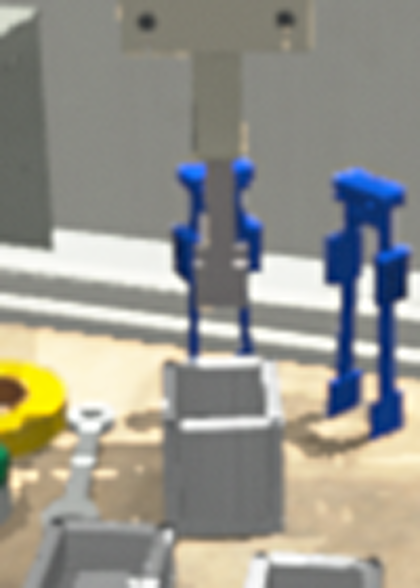

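The tongs hang upright with their jaws clear of the block, and the opening is still at the holding value. Crossing to the nest.

Request:
step_arm([
  [[0,-0.1,-0.06],0.1],
  [[0,-0.25,-0.14],0.1],
  [[0,-0.4,-0.2],0.1],
  [[0,-0.4,-0.2],0.1],
  [[0,-0.4,-0.22],0.1],
  [[0,-0.4,-0.22],0.1],
  [[0,-0.4,-0.22],0.1],
  [[0,-0.4,-0.22],0.1],
  [[0,-0.4,-0.22],0.1],
  [[0,-0.4,-0.22],0.1],
  [[0,-0.4,-0.22],0.1],
  [[0,-0.4,-0.22],0.1],
  [[0,-0.4,-0.2],0],
  [[0,-0.4,-0.2],0],
  [[0,-0.3,-0.14],0],
  [[0,-0.2,-0.1],0],
  [[0,-0.1,-0.05],0],
  [[0,0,0],0],
  [[0,0,0],0],
])

```text
time_s: 9.15
tcp_pos: [0.6521, 0.2757, 0.2141]
eef_rot: [26.8, 90.0, -154.9]
contact_force: [-0.1, 0.3, -0.6]
gripper_width: 0.0428
```

Run:
```python
from fit import *
goto([.641,.2755,.212],-1.7)
im=capture('side')
b=cv2.resize(im[100:260,160:280],None,fx=3.7,fy=3.7,interpolation=2)
im=capture('scene')
a=cv2.resize(im[100:260,180:270],None,fx=3.7,fy=3.7,interpolation=2)
cv2.imwrite('pics/n1.png',np.hstack([a,b]))
```

```text
t 9.15 tcp [0.6521 0.2757 0.2141] jawyaw -1.71 toolx [-0. -0. -1.] tooly [-0.03 -1.    0.  ] toolz [-1.    0.03  0.  ]
shift units [0.11 0.03 0.55] turn units -0.0 j6 [ 38.6  24.7   2.9  -0.  -68.2  49.7] w 0.0428 F [-0.1  0.3 -0.6]
```

View pics/n1.png

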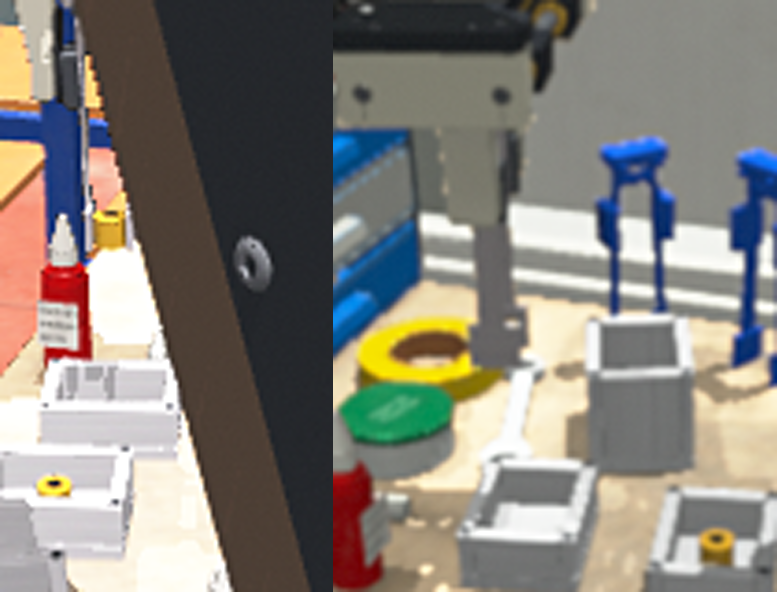

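The brass spacer is held between the jaws (scene crop (110,228)). I'll correct x by 11 mm and lower part way.

Request:
step_arm([
  [[0,0.01,0.15],0],
  [[0,0.01,0.25],0],
  [[0,0.01,0.15],0],
  [[0.2,0,0],0],
  [[0.4,0,0],0],
  [[0.4,0,0],0],
  [[0.4,0,0],0],
  [[0.4,0,0],0],
  [[0.4,0,0],0],
  [[0.4,0,0],0],
  [[0.3,0,0],0],
  [[0.2,0,0],0],
  [[0.1,0,0],0],
  [[0,0,0],0],
  [[0,0,0],0],
])

```text
time_s: 10.5
tcp_pos: [0.6414, 0.2756, 0.1504]
eef_rot: [-161.6, 90.0, 16.7]
contact_force: [0.6, -1.2, -0.9]
gripper_width: 0.0425
```

Run:
```python
from fit import *
goto([.641,.2755,.110],-1.7)
im=capture('side')
b=cv2.resize(im[150:270,170:260],None,fx=4.8,fy=4.8,interpolation=2)
im=capture('scene')
a=cv2.resize(im[140:260,180:250],None,fx=4.8,fy=4.8,interpolation=2)
cv2.imwrite('pics/n2.png',np.hstack([a,b]))
```

```text
t 10.5 tcp [0.6414 0.2756 0.1504] jawyaw -1.71 toolx [ 0.  0. -1.] tooly [-0.03 -1.   -0.  ] toolz [-1.    0.03 -0.  ]
shift units [2.02 0.01 0.02] turn units -0.0 j6 [ 39.2  26.4  -3.1   0.  -60.5  49.1] w 0.0425 F [ 0.6 -1.2 -0.9]
```

View pics/n2.png

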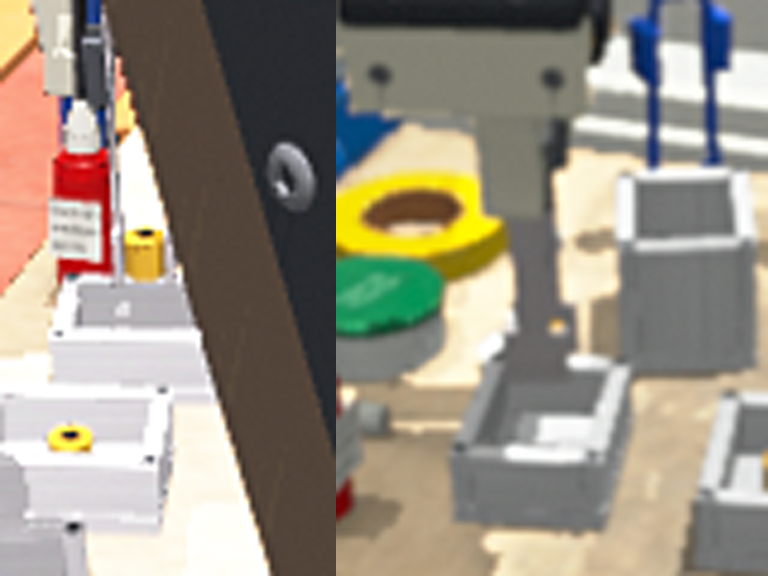

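Request:
step_arm([
  [[0.15,0,0],0],
  [[0.2,0,0],0],
  [[0.2,0,0],0],
  [[0.2,0,0],0],
  [[0.2,0,0],0],
  [[0.2,0,0],0],
  [[0.2,0,0],0],
  [[0.2,0,0],0],
  [[0.15,0,0],0],
  [[0.1,0,0],0],
  [[0.05,0,0],0],
  [[0.05,0,0],0],
  [[0,0,0],0],
  [[0,0,0],0],
  [[0,0,0],0],
])

```text
time_s: 11.85
tcp_pos: [0.6413, 0.2756, 0.1124]
eef_rot: [-149.1, 90.0, 29.2]
contact_force: [-0.0, 0.0, -2.2]
gripper_width: 0.0426
```

Run:
```python
from fit import *
goto([.641,.2755,.110],-1.7)
im=capture('side')
b=cv2.resize(im[150:270,170:260],None,fx=4.8,fy=4.8,interpolation=2)
im=capture('scene')
a=cv2.resize(im[140:260,180:250],None,fx=4.8,fy=4.8,interpolation=2)
cv2.imwrite('pics/n3.png',np.hstack([a,b]))
```

```text
t 11.85 tcp [0.6413 0.2756 0.1124] jawyaw -1.71 toolx [ 0.  0. -1.] tooly [-0.03 -1.   -0.  ] toolz [-1.    0.03 -0.  ]
shift units [0.12 0.01 0.01] turn units -0.0 j6 [ 39.2  28.3  -5.4   0.  -56.3  49.1] w 0.0426 F [-0.   0.  -2.2]
```

View pics/n3.png

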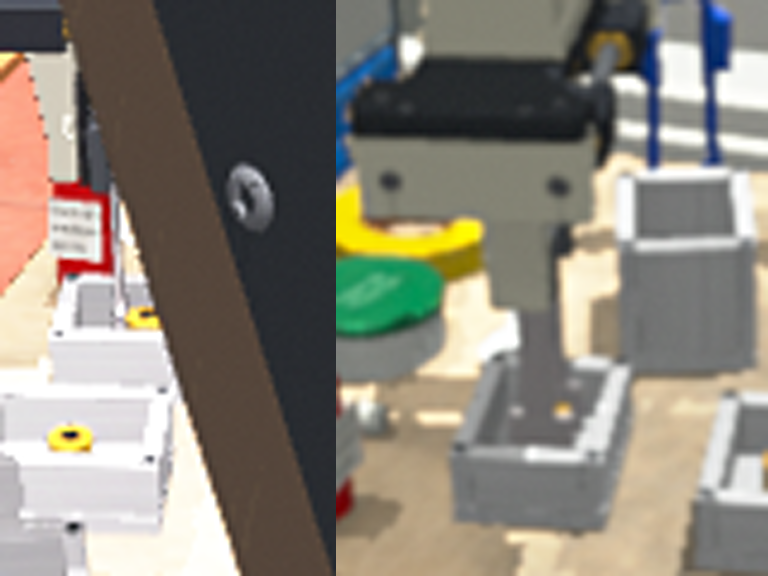

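About 2 mm are left and there's no floor contact yet. Creeping down.

Request:
step_arm([
  [[0.04,0,0],0],
  [[0.04,0,0],0],
  [[0.03,0,0],0],
  [[0,0,0],0],
  [[0,0,0],0],
  [[0,0,0],0],
])

```text
time_s: 12.45
tcp_pos: [0.6412, 0.2755, 0.1101]
eef_rot: [-163.7, 90.0, 14.6]
contact_force: [-0.4, -0.7, 1.8]
gripper_width: 0.0424
```

Request:
step_arm([
  [[0.03,0,0],0],
  [[0,0,0],0],
  [[0,0,0],0],
  [[0,0,0],0],
])

```text
time_s: 12.78
tcp_pos: [0.6414, 0.2756, 0.1098]
eef_rot: [-160.1, 90.0, 18.2]
contact_force: [-0.8, -1.0, 4.3]
gripper_width: 0.0427
```

Run:
```python
from fit import *
goto([.641,.2755,.110],-1.7)
m=camera_model('wrist');im=capture('wrist');cv2.imwrite('pics/w2.png',im)
```

```text
t 12.78 tcp [0.6414 0.2756 0.1098] jawyaw -1.7 toolx [ 0.001  0.    -1.   ] tooly [-0.03 -1.   -0.  ] toolz [-1.     0.03  -0.001]
shift units [-0.01  0.    0.02] turn units -0.0 j6 [ 39.2  28.4  -5.5   0.  -56.   49.1] w 0.0427 F [-0.8 -1.   4.3]
```

View pics/w2.png

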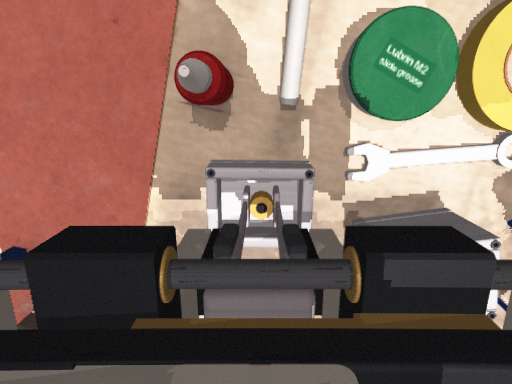

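Floor contact is confirmed by a 4 N push at the same height as the grasp. The wrist view shows the spacer between the jaws at (261,205), inside the nest. Releasing gradually.

Request:
step_arm([
  [[0,0,0],0],
  [[0,0,0],0],
  [[0,0,0],0],
  [[0,0,0],0],
], fingers=0.49)

```text
time_s: 13.17
tcp_pos: [0.6411, 0.2754, 0.1092]
eef_rot: [44.0, 90.0, -137.7]
contact_force: [0.6, -1.7, 3.8]
gripper_width: 0.0447
```

Request:
step_arm([
  [[0,0,0],0],
  [[0,0,0],0],
  [[0,0,0],0],
  [[0,0,0],0],
], fingers=0.45)

```text
time_s: 13.5
tcp_pos: [0.641, 0.2755, 0.109]
eef_rot: [11.7, 90.0, -170.0]
contact_force: [0.3, 0.1, 0.7]
gripper_width: 0.0484
```

Request:
step_arm([
  [[0,0,0],0],
  [[0,0,0],0],
  [[0,0,0],0],
  [[0,0,0],0],
  [[0,0,0],0],
  [[0,0,0],0],
  [[0,0,0],0],
  [[0,0,0],0],
], fingers=0.2)

```text
time_s: 14.17
tcp_pos: [0.6412, 0.2756, 0.1094]
eef_rot: [-133.7, 90.0, 44.5]
contact_force: [0.6, 0.1, 0.2]
gripper_width: 0.07
```

Run:
```python
from fit import *
goto([.641,.2755,.25],-1.7)
im=capture('wrist')
cv2.imwrite('pics/w3.png',cv2.resize(im[130:340,150:370],None,fx=2.8,fy=2.8,interpolation=2))
```

```text
t 14.17 tcp [0.6412 0.2756 0.1094] jawyaw -1.71 toolx [ 0.  0. -1.] tooly [-0.03 -1.   -0.  ] toolz [-1.    0.03 -0.  ]
shift units [-7.03  0.    0.01] turn units -0.0 j6 [ 39.2  28.5  -5.5  -0.  -56.   49.1] w 0.07 F [0.6 0.1 0.2]
```

View pics/w3.png

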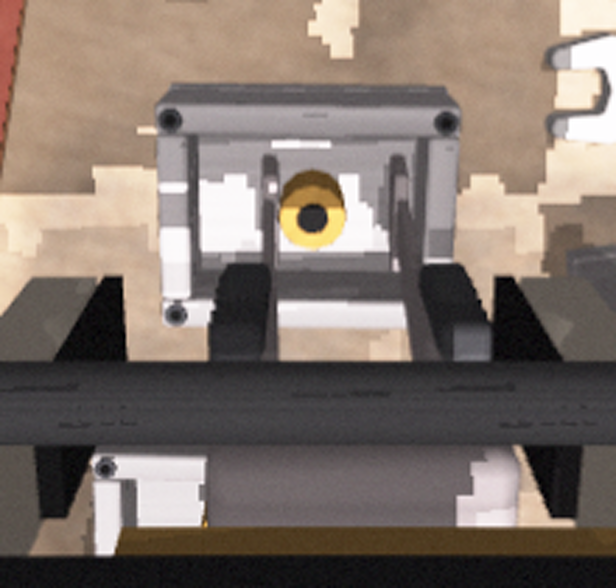

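The jaws are open and the spacer stands free at crop (312,210), with both fingers clear of the plates. Retreating straight up.

Request:
step_arm([
  [[-0.1,0,0],0],
  [[-0.2,0,0],0],
  [[-0.3,0,0],0],
  [[-0.4,0,0],0],
  [[-0.5,0,0],0],
  [[-0.6,0,0],0],
  [[-0.6,0,0],0],
  [[-0.6,0,0],0],
  [[-0.6,0,0],0],
  [[-0.6,0,0],0],
  [[-0.6,0,0],0],
  [[-0.6,0,0],0],
  [[-0.6,0,0],0],
  [[-0.5,0,0],0],
  [[-0.5,0,0],0],
  [[-0.4,0,0],0],
  [[-0.2,0,0],0],
  [[0,0,0],0],
])

```text
time_s: 15.72
tcp_pos: [0.6415, 0.2757, 0.2685]
eef_rot: [-146.6, 89.9, 31.6]
contact_force: [0.2, -0.6, 0.0]
gripper_width: 0.0702
```

Request:
step_arm([
  [[0,0,0.4],0],
  [[0,0,0.8],0],
  [[0,0,1],0],
  [[0,0,1],0],
  [[0,0,1],0],
  [[0,0,0.8],0],
  [[0,0,0.4],0],
  [[0,0,0],0],
  [[0,0,0],0],
])

```text
time_s: 16.47
tcp_pos: [0.5331, 0.2789, 0.2674]
eef_rot: [-167.9, 90.0, 10.4]
contact_force: [-0.2, -0.6, -0.8]
gripper_width: 0.0703
```

Run:
```python
from fit import *
goto([.641,.2755,.3],-1.7)
im=capture('wrist');c=cv2.resize(im[0:225,120:370],(444,400),interpolation=2)
im=capture('side')
b=cv2.resize(im[140:270,170:260],(277,400),interpolation=2)
cv2.imwrite('pics/f.png',np.hstack([c,b]))
```

```text
t 16.47 tcp [0.5331 0.2789 0.2674] jawyaw -1.66 toolx [ 0.  0. -1.] tooly [-0.029 -1.    -0.   ] toolz [-1.     0.029 -0.   ]
shift units [-1.63  0.01 -5.4 ] turn units 0.01 j6 [ 46.2  12.9  -7.1   0.  -70.   42.1] w 0.0703 F [-0.2 -0.6 -0.8]
```

View pics/f.png

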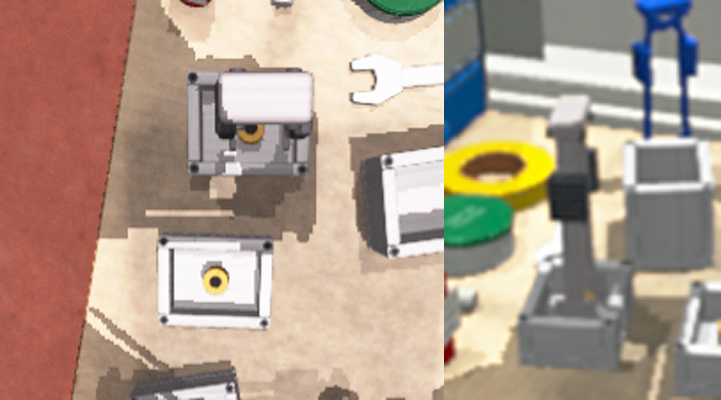

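The tongs stand upright in the nest with the spacer between the jaws, and the arm is clear. Handing in.

```bash
python3 -c "
from plant import *
print(close_job())"
```

```text
the job is handed in; nothing more can be done
None
```

The spacer is standing upright on the floor of the empty nest (the one farthest from the robot). The released steel tongs stand upright around it in the same nest. I handed the job in at about 16.5 s of the 46 s allowed.

- **Grip:** the tongs closed to 42.2 mm on the spacer and stayed at 42–43 mm through the lift and the crossing.
- **Lowering:** I stopped when the floor pushed back with about 4 N, at a tool height within 1 mm of the original grasp. I opened the fingers only after that.
- **Last checks:** the wrist and side pictures show the tongs upright, the spacer between the open jaws and the other nests undisturbed. The gripper was clear of everything, and the force reading was under 1 N per axis.
- **Disagreements:** one crossing move ended 11 mm too far in x, which I corrected before lowering. The position fits from the three cameras mostly agreed to 1–3 mm. The one exception was the scene-only fit of the tongs' bridge, about 10 mm off in x, and I did not use it.

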